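# Slide the phone between the books and the speaker onto the charging mark

## Robot

A 6-joint arm with a two-finger parallel gripper is mounted at the origin on the work surface. World frame = base frame: x ahead of the robot, y to its left, z up, the work surface at z = 0. Lengths are in m, angles in rad, forces in N, time in s.
With the tool pointing down it reaches from about 0.225 to 0.875 m from the base axis. Payload 3.4 kg.
Tool frame: the origin (TCP) lies on the centre line of the jaws, within the pads' length; the fingertips stand 14 mm ahead of it and the grasp point (between the pads) lies 5 mm behind it; z points along the fingers, y is the line along which they close (so a half turn about z gives the same grasp; the last joint's range is limited). The gripper opens to 85 mm and grips with 20 to 120 N. Pads are 22 mm wide; open, the fingers measure 114 mm over their backs; the gripper's body (76 mm by 85 mm) begins 54 mm behind the grasp point. The pads swing forward as they close: fully open they stand 13 mm farther back than shut.
Start: joints at [-1.367, 0.276, 1.505, -0, 1.361, -0.121], TCP at [0.183, -0.545, 0.245] pointing down, gripper open.
Joint ranges: [-2.89, 2.89], [-0.75, 2.08], [0.22, 2.7], [-1.18, 4.32], [0.11, 2.71], [-2.7, 2.7]. Speed limits (rad/s): [2.57, 2.57, 3.14, 3.14, 3.14, 3.14].

## Interface

Orientations are given as a unit quaternion [w, x, y, z].
In Python, from rig import manip, eyes gives the robot as it stands.
- The arm moves only by the shell command python3 -m creep 'ROWS' [FORCE]. ROWS is JSON, a list of rows, each a list of 5 numbers: the opening, from 0 (shut) to 1 (fully open), then the shift along the tool's x, y, z normalised to -1 to 1, where 1 is 0.5 m, then the turn about the tool's z normalised to -1 to 1, where 1 is 360 degrees. In form: [[fingers, dx, dy, dz, spin], ...]. A call has 1 to 10 rows; each row is the pose to reach, as a shift and turn from the pose commanded when the call began, along the tool's axes at that moment, turning the shorter way round; what a row does not reach only later rows make up. A row lasts 1/10 s, in which the tool goes at most 50 mm and 8.59 degrees, less where a joint would pass 70% of its speed; a pose out of reach is approached as far as the arm can. A call with a number of a shift or a turn outside -1 to 1 is refused whole. A call with a gripper value outside its range is refused whole. The fingers move at their own pace and stop on an object; FORCE is the grip in N (left out, the last holds). Time passes only in rows, so rows that repeat a pose let the fingers close. It gives the time, the measured TCP pose, the force, the opening and the grip force at its end, in the units of the state.
- manip.get_state(): the state, without advancing time (a new reading comes with each control period).
- eyes.get_image(name): name is "side" or "top"; returns a dict with "frame" (420x560x3 uint8, red, green, blue), "fx", "fy", "cx", "cy" (pixels), "R" (3x3) and "t" (3): a world point X has camera coordinates R X + t. Camera axes: x right, y down, z forward; pixel columns grow to the right and rows downward; lengths in m; the calibration is good to about 2 mm. A picture is of the moment at which its call begins. There is no depth.
- manip.sign_off(): hands the job in; it is judged then, once.
Trained networks look in the newest picture that a camera, given by its name, has taken for a name from the list of things; names that differ only in an ending like _2 or _b are one class to them, and where a whole thing is asked for, a point or a joint stands for the part that bears it (a point fixed in the world has none). Each returns a list of dicts, best first, with "confidence" (0 to 1); they miss things now and then, are a little off and sometimes report something else, mostly with a low value. They report only what shows in the picture. A call takes as long as a camera call.
- eyes.regions_of(camera, label): "mask" (420x560 bool, what is visible of it) and "bbox" ([left, top, right, bottom] in pixels, round what is visible of it).
- eyes.place_of(camera, label): "centre" ([column, row] in pixels: a listed point, or the origin of a listed thing).
The state is a dict: "clock": time; "qpos": joint angles; "qd": joint speeds; "effort": joint torques, N m; "position": TCP position; "ee_rot": TCP orientation; "contact_force": force on the tool from outside, world axes, zero at the start; "moment": the same for the moment, N m; "width": finger opening in m; "gripper_force": force on a finger pad.
Only numpy, scipy, OpenCV 4.12 (cv2) and the standard library are available. Lean on these libraries where they do the work, as an engineer would, in place of code of your own. Each camera call takes 0.05 s, during which the arm holds its last target. There are 200 camera calls.

## Task

Push the phone flat along the bedside top with the fingertips, through the narrow gap between the stack of books and the round speaker, until it is all the way through and lies centred and square on the white charging mark beyond. Do not pick the phone up, and leave the drinking glass, the cream jar and the glasses case where they stand.

Things in the scene. Friction and masses are not known exactly. Their poses are not given: they have to be found in the camera images.
- phone: Loose phone, orange-red bumper case, black screen up: 72 mm (x) by 150 mm (y) by 12 mm high, 0.16-0.32 kg, flat on the top. Origin: centre of underside. Starts before the gap (mark's -y side), its y roughly along the mark's y, but up to 35 mm to either side of the gap's middle line and turned up to 0.25 rad.
- mark: Charging mark printed flush on the dark top (no step): white outline 96 mm (x) by 176 mm (y) round a green ring. Origin: its centre, on the surface. The phone passes the gap along its +y; in its frame the gap's middle is x 0, y -170 mm, its middle line x = 0. A phone lying right is centred on this origin, long axis along this y.
- books: Fixed stack of two books (does not move), square to the mark: lower black, 110 (x) x 150 (y) x 28 mm; upper grey with orange-red band, 100 x 140 x 20 mm; 48 mm high. Origin: centre of underside. One side of the gap, either +x or -x of it; up to 10 mm along y off the gap's middle. The gap is 81 to 84 mm wide.
- speaker: Fixed round speaker (does not move), dark blue cylinder with black top, 110 mm diameter, 48 mm high. Origin: centre of underside. The other side of the gap, across from the books, up to 10 mm along y off the gap's middle.
- glass: Loose, empty greenish drinking glass, 68 mm diameter, 85 mm high, upright. Origin at the centre of its underside. To be left alone; it stands beyond the mark or beside it.
- jar: Loose white cream jar with lid, 58 mm diameter, 50 mm high, upright. Origin at the centre of its underside. To be left alone; it stands beside the mark or beyond it.
- case: Loose dark brown hard glasses case with a brass seam, 62 mm (x) by 155 mm (y) by 36.5 mm high, beside the mark on its +x side. Origin at the centre of its underside. To be left alone.

How it is judged:
By the outcome, as a careful person would: the job done as asked, in the order asked, and still so for the second after the job is handed in, with the robot touching nothing.
It also fails if it takes over 64 s, if anything falls off the work surface, if the arm or the gripper's body presses on something with over 40 N, if the wrist force passes 120 N, or if a joint passes its speed limit or range.

## Working session

There is one attempt and no reset: what is moved stays moved. The work goes in short steps, Python scripts to look and compute and a shell command to move; the robot and the scene stay as the last step left them, time stands still between calls to the robot, and variables do not carry over. Pictures are saved under pics/ and viewed, at most 10 in all, crops included, and the job is handed in when it is done.

```bash
ls; mkdir -p pics
python3 - <<'E'
from rig import manip, eyes
import cv2,numpy as np
s=manip.get_state(); print({k:np.round(v,4).tolist() for k,v in s.items()})
for n in("top","side"):
    d=eyes.get_image(n); cv2.imwrite(f"pics/{n}0.png",d["frame"][:,:,::-1])
    print(n,d["fx"],d["fy"],d["cx"],d["cy"],np.round(d["R"],4).tolist(),np.round(d["t"],4).tolist())
    for l in["phone","mark","books","speaker","glass","jar","case"]:
        p=eyes.place_of(n,l)[:2]; r=eyes.regions_of(n,l)[:2]
        print(l,[(np.round(q["centre"],1).tolist(),round(q["confidence"],2)) for q in p],[(q["bbox"],round(q["confidence"],2)) for q in r])
E
```

```text
pics
{'clock': 0.0, 'qpos': [-1.367, 0.2766, 1.5061, 0.0, 1.3607, -0.121], 'qd': [0.0012, 0.0007, 0.0006, -0.0005, -0.001, -0.0009], 'effort': [0.0021, -41.6779, -24.5808, -0.0001, 0.0109, -0.0], 'position': [0.1834, -0.5444, 0.2444], 'ee_rot': [-0.0009, 0.9868, 0.1617, -0.0], 'contact_force': [0.1717, 0.1428, 0.2042], 'moment': [0.0249, 0.0184, 0.0497], 'gripper_force': 0.0, 'width': 0.0857}
top 379.2241139340092 379.2241139340092 277.98190512311913 210.2947939909987 [[-0.0268, -0.9993, -0.0277], [-0.9896, 0.0304, -0.1403], [0.141, 0.0236, -0.9897]] [0.1276, 0.586, 0.7369]
phone [([413.7, 245.2], 0.82)] [([377.4, 228.4, 453.0, 263.4], 0.83)]
mark [([246.1, 238.3], 0.56)] [([207.5, 211.3, 291.7, 260.3], 0.59)]
books [([323.7, 286.2], 0.67)] [([286.9, 255.5, 367.3, 318.7], 0.8)]
speaker [([325.0, 198.3], 0.96), ([159.0, 226.0], 0.42)] [([294.6, 168.0, 348.8, 219.8], 0.67)]
glass [([158.1, 222.3], 0.86)] [([127.1, 203.6, 170.8, 235.2], 0.7), ([204.0, 213.0, 289.8, 261.5], 0.21)]
jar [([236.9, 297.5], 0.58)] [([219.8, 285.1, 249.3, 313.9], 0.75)]
case [([239.0, 161.0], 0.94)] [([200.5, 139.2, 276.2, 180.7], 0.67)]
side 406.2702481847972 406.2702481847972 280.5816250038565 212.87190874530788 [[-0.8053, -0.5928, -0.0082], [-0.3222, 0.4492, -0.8333], [0.4977, -0.6685, -0.5527]] [0.5452, 0.1814, 0.6283]
phone [([378.4, 187.4], 0.56)] [([350.7, 170.3, 402.7, 203.3], 0.65)]
mark [([279.0, 259.5], 0.73)] [([267.1, 249.7, 292.8, 283.5], 0.77)]
books [([370.6, 235.9], 0.93)] [([330.4, 197.1, 419.3, 267.4], 0.78)]
speaker [([295.1, 204.4], 0.62), ([373.9, 187.9], 0.19)] [([272.5, 176.2, 321.7, 218.4], 0.82), ([165.4, 258.7, 214.2, 326.3], 0.71)]
glass [([197.8, 310.8], 0.69)] [([168.6, 256.8, 212.0, 328.1], 0.68)]
jar [([334.8, 294.8], 0.89)] [([317.4, 265.3, 353.1, 304.4], 0.62)]
case [([214.0, 229.6], 0.7)] [([178.6, 195.1, 245.7, 257.3], 0.8)]
```

View pics/top0.png

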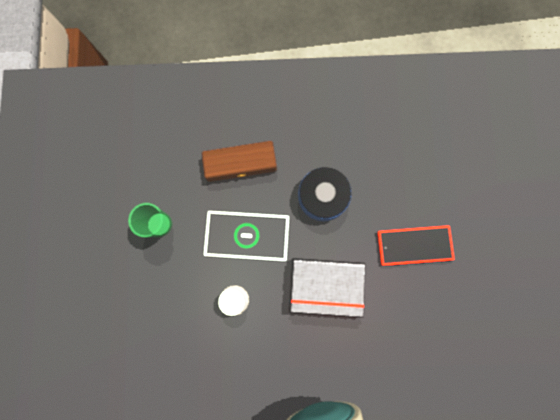

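View pics/side0.png

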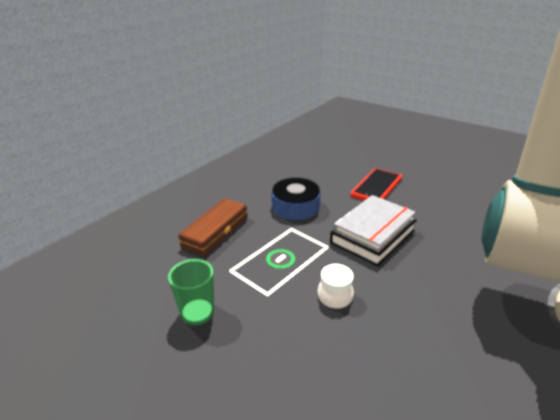

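The top view shows the phone at about (416,245), the mark at (246,236), the books at (328,288) and the speaker at (325,195). The way through is clear. Next I'll measure these with geometry.

```bash
cat > h.py <<'E'
from rig import manip, eyes
import cv2,numpy as np
def unproj(d,px,z):
    px=np.atleast_2d(np.asarray(px,float))
    c=np.c_[(px[:,0]-d["cx"])/d["fx"],(px[:,1]-d["cy"])/d["fy"],np.ones(len(px))]
    R,t=np.array(d["R"]),np.array(d["t"]); o=-R.T@t; v=c@R
    return o+v*((z-o[2])/v[:,2])[:,None]
def rect(xy):
    (c,wh,a)=cv2.minAreaRect((xy[:,:2]*1000).astype(np.float32))
    b=cv2.boxPoints((c,wh,a)); e=b[1]-b[0]; f=b[2]-b[1]
    if np.linalg.norm(f)>np.linalg.norm(e): e=f
    if e[1]<0: e=-e
    return np.array(c)/1000,sorted(wh),np.arctan2(-e[0],e[1])   # heading: rotation of long axis from world y
def redmask(f,box):
    hsv=cv2.cvtColor(np.ascontiguousarray(f),cv2.COLOR_RGB2HSV)
    m=((hsv[...,0]<9)|(hsv[...,0]>174))&(hsv[...,1]>170)&(hsv[...,2]>110)
    k=np.zeros_like(m); l,t,r,b=box; k[t:b,l:r]=1
    return m&k
def phone(box,cam="top",z=.012):
    d=eyes.get_image(cam); m=redmask(d["frame"],box)
    n,lab,st,_=cv2.connectedComponentsWithStats(m.astype(np.uint8),connectivity=8)
    if n<2: return None
    v,u=np.nonzero(m)
    return rect(unproj(d,np.c_[u,v],z))+(d,m)
def to_mark(M,p):
    c,s=np.cos(M[2]),np.sin(M[2]); q=np.asarray(p)[:2]-M[:2]
    return np.array([c*q[0]+s*q[1],-s*q[0]+c*q[1]])
def from_mark(M,p):
    c,s=np.cos(M[2]),np.sin(M[2]); return np.array([c*p[0]-s*p[1],s*p[0]+c*p[1]])+M[:2]
E
python3 - <<'E'
from h import *
np.set_printoptions(precision=4,suppress=True)
d=eyes.get_image("top"); f=d["frame"]
g=f.min(2)>170; k=np.zeros_like(g); k[205:266,198:297]=1
v,u=np.nonzero(g&k); mk=rect(unproj(d,np.c_[u,v],0)); print("mark",mk,"frac")
c,wh,a,_,m=phone((365,215,465,275)); print("phone",c,wh,a,m.sum())
c2,wh2,a2,d2,m2=phone((340,160,412,210),"side"); print("phone side",c2,wh2,a2)
d2=eyes.get_image("side");g=d2["frame"].min(2)>150;k=np.zeros_like(g);k[226:295,226:332]=1
v,u=np.nonzero(g&k);print("mark side",rect(unproj(d2,np.c_[u,v],0)))
M=np.r_[mk[0],mk[2]]
print("phone in mark",to_mark(M,c),a-mk[2])
for n,dd in(("top",d),("side",d2)):
  for l in["books","speaker","glass","jar","case"]:
    q=eyes.place_of(n,l)[0]; p=unproj(dd,q["centre"],0)[0]; print(n,l,p[:2],to_mark(M,p))
E
```

```text
mark (array([0.5413, 0.1712]), [105.53978729248047, 203.51641845703125], np.float32(-0.12184015)) frac
phone [ 0.5111 -0.1729] [73.11053466796875, 151.34608459472656] 0.04802536 469
phone side [ 0.5091 -0.166 ] [74.6156997680664, 162.0861358642578] 0.025127856
mark side (array([0.5068, 0.1831]), [181.5602569580078, 185.2906036376953], np.float32(-0.08754207))
phone in mark [ 0.0118 -0.3452] 0.1698655
top books [0.4327 0.0204] [-0.0894 -0.1629]
top speaker [0.6156 0.0076] [ 0.0936 -0.1533]
top glass [0.5756 0.3664] [0.0103 0.1979]
top jar [0.4109 0.1995] [-0.1328  0.0123]
top case [0.7094 0.1923] [0.1643 0.0414]
side books [0.4421 0.012 ] [-0.0791 -0.1701]
side speaker [ 0.6318 -0.0001] [ 0.1106 -0.159 ]
side glass [0.5784 0.3716] [0.0125 0.2034]
side jar [0.4133 0.2042] [-0.1311  0.0172]
side case [0.7139 0.1861] [0.1695 0.0357]
```

```bash
cat >> h.py <<'E'
def biggest(m):
    n,lab,st,_=cv2.connectedComponentsWithStats(m.astype(np.uint8),connectivity=8)
    v,u=np.nonzero(lab==1+np.argmax(st[1:,4])); return np.c_[u,v]
def marks(cam,box,thr):
    d=eyes.get_image(cam); k=np.zeros(d["frame"].shape[:2],bool); l,t,r,b=box; k[t:b,l:r]=1
    px=biggest((d["frame"].min(2)>thr)&k); return rect(unproj(d,px,0)),d
E
python3 - <<'E'
from h import *
np.set_printoptions(precision=4,suppress=True)
mk,d=marks("top",(198,205,291,266),150); print(mk)
mks,d2=marks("side",(226,226,332,295),130); print(mks)
M=np.r_[mk[0],mk[2]]
px=biggest(redmask(d["frame"],(365,215,465,275))); r=rect(unproj(d,px,.012)); print("top",r,to_mark(M,r[0]),r[2]-mk[2])
px=biggest(redmask(d2["frame"],(340,160,412,210))); r=rect(unproj(d2,px,.012)); print("side",r)
for n,dd in(("top",d),("side",d2)):
  for l in["books","speaker","glass","jar","case"]:
    q=eyes.place_of(n,l)[0]; p=unproj(dd,q["centre"],0)[0]; print(n,l,p[:2],to_mark(M,p))
# books top edges / speaker top circle
f=d["frame"]
q=eyes.regions_of("top","books")[0]["mask"]; 
hsv=cv2.cvtColor(np.ascontiguousarray(f),cv2.COLOR_RGB2HSV)
top=q&(f.min(2)>110)|redmask(f,(285,250,370,322)); r=rect(unproj(d,biggest(top),.048)); print("booktop",r,to_mark(M,r[0]),r[2]-mk[2])
im=np.ascontiguousarray(f[140:340,180:480,::-1]); im=cv2.resize(im,(800,533),interpolation=cv2.INTER_CUBIC)
def P(p):
    c=np.array(d["R"])@np.asarray(p)+d["t"]; return ((np.array([c[0]/c[2]*d["fx"]+d["cx"],c[1]/c[2]*d["fy"]+d["cy"]])+.5-[180,140])*800/300).astype(int)
def poly(b,z,col):
    cv2.polylines(im,[np.array([P([*from_mark(M,x),z]) for x in b])],True,col,1)
poly([(-.048,-.088),(.048,-.088),(.048,.088),(-.048,.088)],0,(255,0,255))
B=to_mark(M,r[0]); t=np.linspace(0,6.28,60)
poly([B+np.array(x) for x in[(-.05,-.07),(.05,-.07),(.05,.07),(-.05,.07)]],.048,(255,255,0))
S=np.array([.098,-.157]); poly([S+.055*np.array([np.cos(a),np.sin(a)]) for a in t],.048,(0,255,255))
cv2.imwrite("pics/ov.png",im)
E
```

```text
(array([0.5436, 0.1816]), [100.99256134033203, 181.41302490234375], np.float32(-0.09159207))
(array([0.5453, 0.1793]), [106.94721221923828, 187.40830993652344], np.float32(-0.08645783))
top (array([ 0.5112, -0.1729]), [73.18875122070312, 151.8208770751953], np.float32(0.048021547)) [ 0.0002 -0.356 ] 0.13961363
side (array([ 0.4788, -0.185 ]), [11.730550765991211, 125.7919921875], np.float32(0.05728965))
top books [0.4306 0.0108] [-0.0968 -0.1804]
top speaker [0.6201 0.0105] [ 0.0918 -0.1634]
top glass [0.5713 0.3687] [0.0105 0.1888]
top jar [0.4104 0.2012] [-0.1344  0.0074]
top case [0.7138 0.1934] [0.1685 0.0273]
side books [0.4377 0.0147] [-0.0902 -0.1759]
side speaker [0.6213 0.0176] [ 0.0924 -0.1562]
side glass [0.5805 0.368 ] [0.0198 0.189 ]
side jar [0.4095 0.2032] [-0.1355  0.0093]
side case [0.7111 0.192 ] [0.1658 0.0256]
booktop (array([0.4311, 0.0161]), [102.91641235351562, 143.75927734375], np.float32(-0.09294452)) [-0.0969 -0.1751] -0.0013524443
```

View pics/ov.png

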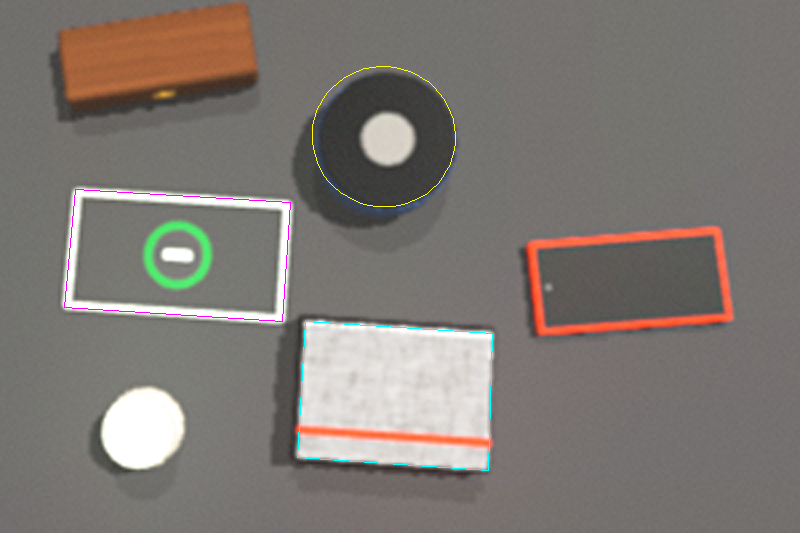

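The overlay puts the mark frame at (0.5436, 0.1816), yaw -0.092. The gap runs from x ≈ -0.042 to +0.042 in that frame. The phone sits at (0, -0.356), turned +0.14. I'll go behind the phone with the jaws part open, so two contact points push squarely on its rear edge.

```bash
python3 -m creep '[[0.42,0.766,-0.287,0.25,-0.1837],[0.42,0.766,-0.287,0.25,-0.1837],[0.42,0.766,-0.287,0.25,-0.1837],[0.42,0.766,-0.287,0.25,-0.1837],[0.42,0.766,-0.287,0.25,-0.1837],[0.42,0.766,-0.287,0.25,-0.1837],[0.42,0.766,-0.287,0.25,-0.1837],[0.42,0.766,-0.287,0.25,-0.1837],[0.42,0.766,-0.287,0.25,-0.1837],[0.42,0.766,-0.287,0.25,-0.1837]]' 20
cat >> h.py <<'E'
M=np.array([.5436,.1816,-.0916])
from scipy.spatial.transform import Rotation as Ro
def tool():
    s=manip.get_state(); w,x,y,z=s["ee_rot"]; r=Ro.from_quat([x,y,z,w]).as_matrix()
    m=to_mark(M,s["position"]); a=np.arctan2(r[1,0],r[0,0])-M[2]-np.pi/2
    f=np.asarray(s["contact_force"]); fm=to_mark(np.r_[0,0,M[2]],f)
    print("t %.2f tool mark x %.4f y %.4f z %.4f ang %.4f w %.4f F %.1f %.1f %.1f"%(s["clock"],*m,s["position"][2],a,s["width"],*fm,f[2])); return m,a
E
python3 -c "
from h import *
tool()"
```

```text
clock: 3.85
position: [0.5027, -0.2839, 0.1189]
ee_rot: [-0.001, 0.737, 0.675, 0.0]
contact_force: [-1.4, -0.6, -0.2]
width: 0.0359
gripper_force: 0.0
t 3.85 tool mark x 0.0018 y -0.4672 z 0.1189 ang 0.0041 w 0.0359 F -1.3 -0.8 -0.2
```

```bash
python3 -m creep '[[0.42,0,-0.004,0.1,0],[0.42,0,-0.004,0.19,0],[0.42,0,-0.004,0.198,0],[0.42,0,-0.004,0.198,0],[0.42,0,-0.004,0.198,0]]'
python3 -m creep '[[0.42,0,0,0.002,0],[0.42,0,0,0.005,0],[0.42,0,0,0.008,0]]'; python3 -c "
from h import *
tool()"
```

```text
clock: 4.35
position: [0.4999, -0.2882, 0.0234]
ee_rot: [0.002, 0.739, 0.674, 0.0]
contact_force: [0.1, -0.1, 1.4]
width: 0.036
gripper_force: 0.0
clock: 4.65
position: [0.4992, -0.2871, 0.0185]
ee_rot: [0.001, 0.739, 0.674, 0.0]
contact_force: [0.4, 0.1, -0.2]
width: 0.0357
gripper_force: 0.0
t 4.65 tool mark x -0.0013 y -0.4708 z 0.0185 ang -0.0003 w 0.0357 F 0.4 0.1 -0.2
```

```bash
python3 -m creep '[[0.42,0,0,0.004,0],[0.42,0,0,0.004,0]]'; python3 -m creep '[[0.42,0,0,0.006,0],[0.42,0,0,0.006,0]]';python3 - <<'E'
from h import *
tool(); d=eyes.get_image("side"); im=d["frame"][120:260,320:480,::-1]; cv2.imwrite("pics/s1.png",cv2.resize(im,(800,700)[:1]+(600,)))
E
```

```text
clock: 4.85
position: [0.4985, -0.2865, 0.0152]
ee_rot: [-0.0, 0.739, 0.674, -0.0]
contact_force: [-0.3, -0.4, -0.0]
width: 0.0357
gripper_force: 0.0
clock: 5.05
position: [0.499, -0.2867, 0.013]
ee_rot: [0.0, 0.739, 0.674, 0.0]
contact_force: [-2.1, 0.8, 6.1]
width: 0.0362
gripper_force: 2.9
t 5.05 tool mark x -0.0016 y -0.4705 z 0.0130 ang -0.0001 w 0.0362 F -2.2 0.6 6.1
```

View pics/s1.png

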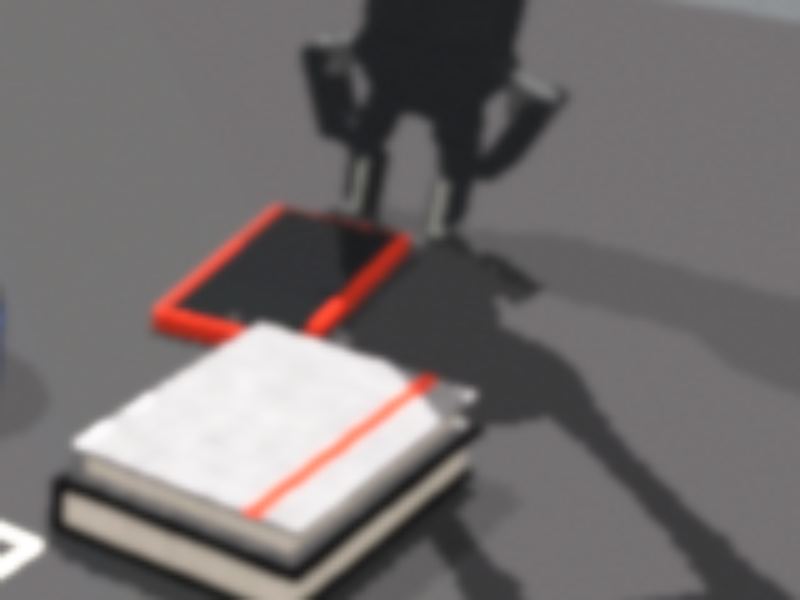

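The side view shows the fingertips at (360,215) and (437,235) just behind the phone, with the tips touching the top at TCP z 0.013. The linkage knuckles bulge higher up. I'll lift 5 mm, narrow the jaws and nudge the left side of the rear edge to square the phone.

```bash
python3 -m creep '[[0.24,0,-0.02,-0.012,0],[0.24,0.02,-0.02,-0.012,0],[0.24,0.04,-0.02,-0.012,0],[0.24,0.05,-0.02,-0.012,0],[0.24,0.058,-0.02,-0.012,0],[0.24,0.066,-0.02,-0.012,0],[0.24,0.072,-0.02,-0.012,0],[0.24,0.072,-0.02,-0.012,0]]'
cat >> h.py <<'E'
def look(box):
    d=eyes.get_image("top"); px=biggest(redmask(d["frame"],box)); r=rect(unproj(d,px,.012))
    print("phone mark",np.round(to_mark(M,r[0]),4),"ang %.4f"%(r[2]-M[2]),np.round(r[1],1)); return d
E
python3 - <<'E'
from h import *
tool(); d=look((330,215,480,285)); cv2.imwrite("pics/t1.png",cv2.resize(d["frame"][150:330,270:510,::-1],(800,600),interpolation=cv2.INTER_CUBIC))
E
```

```text
clock: 5.9
position: [0.4921, -0.2493, 0.0182]
ee_rot: [-0.0, 0.739, 0.674, 0.0]
contact_force: [0.1, -0.6, 0.5]
width: 0.0203
gripper_force: 0.0
t 5.90 tool mark x -0.0119 y -0.4338 z 0.0182 ang 0.0000 w 0.0203 F 0.2 -0.6 0.5
phone mark [ 0.0035 -0.3435] ang 0.1090 [ 72.7 151.7]
```

View pics/t1.png

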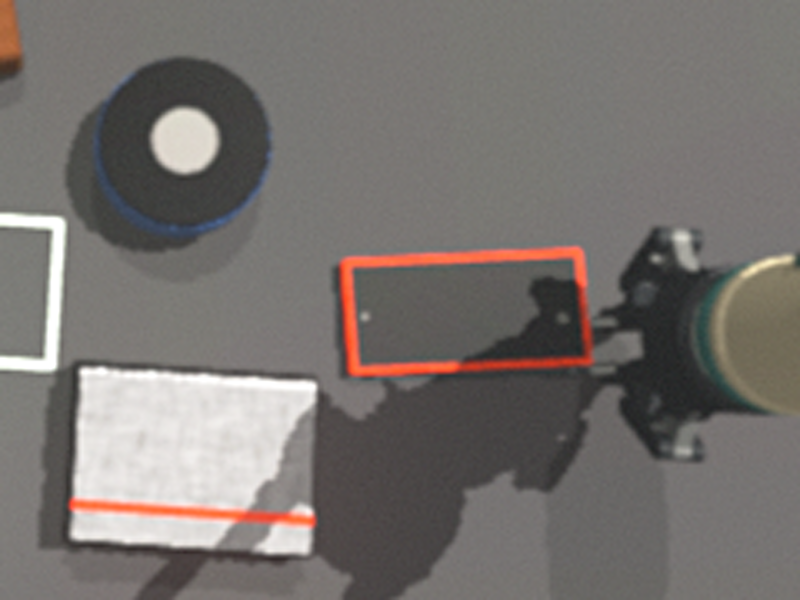

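The view shows the phone at (465,315) and still turned about +0.11. Friction on the corner stopped it from turning. I'll turn it with a sideways nudge on its +x side near the rear end instead.

```bash
python3 -m creep '[[0.24,-0.04,0,0,0],[0.24,-0.04,0.1,0,0],[0.24,-0.04,0.194,0,0],[0.24,-0.02,0.194,0,0],[0.24,0.068,0.194,0,0],[0.24,0.068,0.18,0,0],[0.24,0.068,0.17,0,0],[0.24,0.068,0.163,0,0],[0.24,0.068,0.156,0,0],[0.24,0.068,0.156,0,0]]'
python3 - <<'E'
from h import *
tool(); d=look((330,215,480,285))
E
```

```text
clock: 6.95
position: [0.5724, -0.2241, 0.0186]
ee_rot: [0.0, 0.739, 0.673, -0.0]
contact_force: [-0.3, -0.6, -0.2]
width: 0.0204
gripper_force: 0.0
t 6.95 tool mark x 0.0658 y -0.4014 z 0.0186 ang -0.0015 w 0.0204 F -0.3 -0.7 -0.2
phone mark [ 0.0023 -0.3438] ang 0.0645 [ 71.1 151.1]
```

```bash
python3 -m creep '[[0.24,0,-0.006,0,0],[0.24,0,-0.011,0,0],[0.24,0,-0.011,0,0]]'
python3 - <<'E'
from h import *
tool(); d=look((330,215,480,285))
E
```

```text
clock: 7.3
position: [0.5671, -0.2228, 0.0184]
ee_rot: [0.0, 0.739, 0.674, -0.0]
contact_force: [0.4, -0.3, -1.4]
width: 0.0203
gripper_force: 0.1
t 7.30 tool mark x 0.0604 y -0.4006 z 0.0184 ang -0.0004 w 0.0203 F 0.4 -0.3 -1.4
phone mark [-0.001  -0.3426] ang 0.0302 [ 73.5 151.4]
```

```bash
python3 -m creep '[[0.24,0,-0.005,0,0],[0.24,0,-0.005,0,0]]'
python3 - <<'E'
from h import *
tool(); d=look((330,215,480,285)); d=look((330,215,480,285))
E
```

```text
clock: 7.55
position: [0.5646, -0.2223, 0.0183]
ee_rot: [-0.0, 0.739, 0.674, -0.0]
contact_force: [-0.1, -0.8, -0.1]
width: 0.0205
gripper_force: 0.2
t 7.55 tool mark x 0.0579 y -0.4003 z 0.0183 ang -0.0001 w 0.0205 F -0.0 -0.8 -0.1
phone mark [-0.0023 -0.3411] ang 0.0059 [ 73.3 149.9]
phone mark [-0.0022 -0.341 ] ang 0.0041 [ 73.5 150. ]
```

```bash
python3 -m creep '[[0.24,0,0.03,0,0],[0.24,-0.09,0.03,0,0],[0.24,-0.09,-0.05,0,0],[0.24,-0.09,-0.12,0,0],[0.24,-0.07,-0.12,0,0],[0.24,-0.055,-0.12,0,0],[0.24,-0.045,-0.12,0,0],[0.24,-0.03,-0.12,0,0],[0.24,-0.01,-0.12,0,0],[0.24,0.01,-0.12,0,0]]'
python3 - <<'E'
from h import *
tool(); d=look((300,215,460,285))
E
```

```text
clock: 8.65
position: [0.5066, -0.2115, 0.0185]
ee_rot: [0.001, 0.739, 0.674, 0.0]
contact_force: [-0.9, -2.2, 1.3]
width: 0.0207
gripper_force: 0.9
t 8.65 tool mark x -0.0009 y -0.3948 z 0.0185 ang 0.0004 w 0.0207 F -0.6 -2.3 1.3
phone mark [ 3.000e-04 -3.078e-01] ang 0.0011 [ 72.7 151.1]
```

```bash
python3 -m creep '[[0.24,0.012,0,0,0],[0.24,0.026,0,0,0],[0.24,0.04,0,0,0],[0.24,0.054,0,0,0],[0.24,0.068,0,0,0],[0.24,0.082,0,0,0],[0.24,0.096,0,0,0],[0.24,0.11,0,0,0],[0.24,0.12,0,0,0],[0.24,0.12,0,0,0]]'
python3 - <<'E'
from h import *
tool(); d=look((270,222,460,258)); cv2.imwrite("pics/t2.png",cv2.resize(d["frame"][150:330,220:460,::-1],(800,600),interpolation=cv2.INTER_CUBIC))
E
```

```text
clock: 9.7
position: [0.5109, -0.1511, 0.0182]
ee_rot: [-0.0, 0.739, 0.674, 0.0]
contact_force: [0.6, -1.2, -0.2]
width: 0.0201
gripper_force: 0.0
t 9.70 tool mark x -0.0022 y -0.3343 z 0.0182 ang 0.0003 w 0.0201 F 0.7 -1.1 -0.2
phone mark [ 0.0017 -0.2471] ang 0.0204 [ 72.2 151.8]
```

View pics/t2.png

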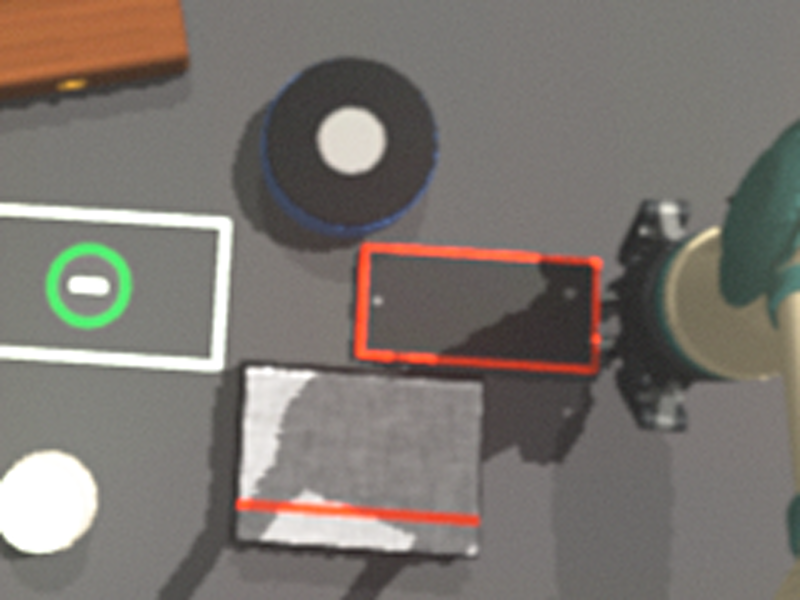

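The phone's leading end is entering the gap at (360,300). Its sides run parallel to the book edge, with clearance on both sides, so I'll continue.

```bash
sed -i 's/hsv\[...,2\]>110/hsv[...,2]>70/' h.py; python3 -m creep '[[0.24,0.012,0,0,0],[0.24,0.026,0,0,0],[0.24,0.04,0,0,0],[0.24,0.054,0,0,0],[0.24,0.068,0,0,0],[0.24,0.082,0,0,0],[0.24,0.096,0,0,0],[0.24,0.11,0,0,0],[0.24,0.12,0,0,0],[0.24,0.12,0,0,0]]'
python3 - <<'E'
from h import *
tool(); d=look((250,222,420,258))
E
```

```text
clock: 10.75
position: [0.5165, -0.0915, 0.0183]
ee_rot: [-0.0, 0.739, 0.674, 0.0]
contact_force: [-0.3, -0.2, 0.4]
width: 0.0205
gripper_force: 0.0
t 10.75 tool mark x -0.0020 y -0.2745 z 0.0183 ang 0.0005 w 0.0205 F -0.2 -0.2 0.4
phone mark [-0.0008 -0.1756] ang -0.0068 [ 72.7 126.7]
```

```bash
python3 -m creep '[[0.24,0.012,0,0,0],[0.24,0.026,0,0,0],[0.24,0.04,0,0,0],[0.24,0.054,0,0,0]]'; python3 -m creep '[[0.24,0.014,0,0,0],[0.24,0.028,0,0,0],[0.24,0.042,0,0,0],[0.24,0.056,0,0,0],[0.24,0.07,0,0,0],[0.24,0.07,0,0,0]]'
python3 - <<'E'
from h import *
tool(); d=look((220,215,400,262)); cv2.imwrite("pics/t3.png",cv2.resize(d["frame"][150:330,190:430,::-1],(800,600),interpolation=cv2.INTER_CUBIC))
E
```

```text
clock: 11.2
position: [0.5191, -0.065, 0.0183]
ee_rot: [0.0, 0.739, 0.674, -0.0]
contact_force: [0.2, -2.0, 0.3]
width: 0.0204
gripper_force: 0.6
clock: 11.8
position: [0.5222, -0.0295, 0.0182]
ee_rot: [-0.0, 0.739, 0.674, 0.0]
contact_force: [0.2, -0.2, -0.8]
width: 0.0204
gripper_force: 0.0
t 11.80 tool mark x -0.0020 y -0.2122 z 0.0182 ang 0.0005 w 0.0204 F 0.2 -0.2 -0.8
phone mark [ 0.0002 -0.1246] ang 0.0132 [ 73.7 148.4]
```

View pics/t3.png

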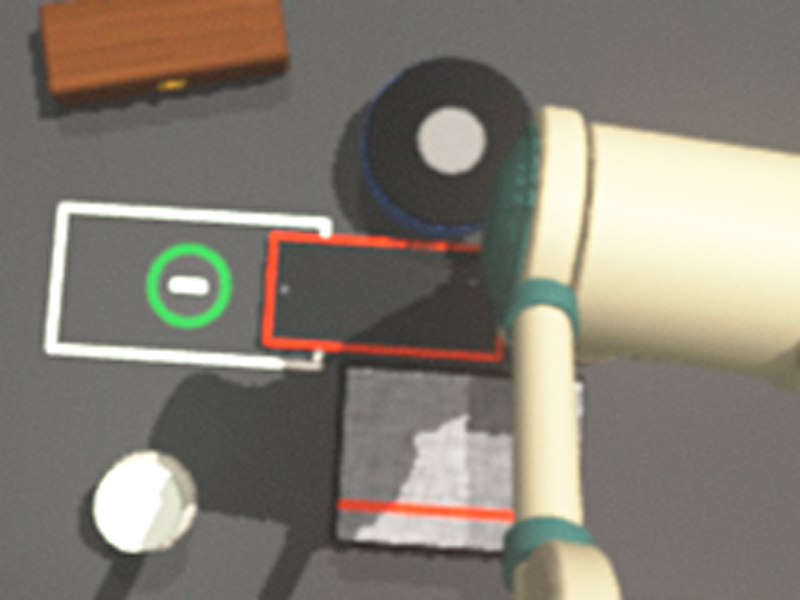

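The phone front is over the mark at (268,290), square to it, and nothing is touching the books or the speaker. I'll push on, stopping a little short.

```bash
python3 -m creep '[[0.24,0.012,0,0,0],[0.24,0.026,0,0,0],[0.24,0.04,0,0,0],[0.24,0.054,0,0,0],[0.24,0.068,0,0,0],[0.24,0.082,0,0,0],[0.24,0.096,0,0,0],[0.24,0.11,0,0,0],[0.24,0.124,0,0,0],[0.24,0.138,0,0,0]]';  python3 -m creep '[[0.24,0.014,0,0,0],[0.24,0.028,0,0,0],[0.24,0.042,0,0,0],[0.24,0.056,0,0,0],[0.24,0.07,0,0,0],[0.24,0.08,0,0,0],[0.24,0.088,0,0,0],[0.24,0.09,0,0,0],[0.24,0.09,0,0,0]]'
python3 - <<'E'
from h import *
tool(); d=look((190,205,330,268)); cv2.imwrite("pics/t4.png",cv2.resize(d["frame"][150:330,170:410,::-1],(800,600),interpolation=cv2.INTER_CUBIC))
E
```

```text
clock: 12.85
position: [0.5286, 0.0386, 0.0183]
ee_rot: [0.0, 0.739, 0.674, -0.0]
contact_force: [-0.4, -0.7, -0.0]
width: 0.0202
gripper_force: 0.3
clock: 13.75
position: [0.5328, 0.0831, 0.0183]
ee_rot: [0.0, 0.739, 0.674, 0.0]
contact_force: [0.1, 0.8, 0.8]
width: 0.0203
gripper_force: 0.0
t 13.75 tool mark x -0.0018 y -0.0991 z 0.0183 ang -0.0001 w 0.0203 F 0.0 0.8 0.8
phone mark [0.0005 0.0362] ang 1.6346 [53.5 74.7]
```

View pics/t4.png

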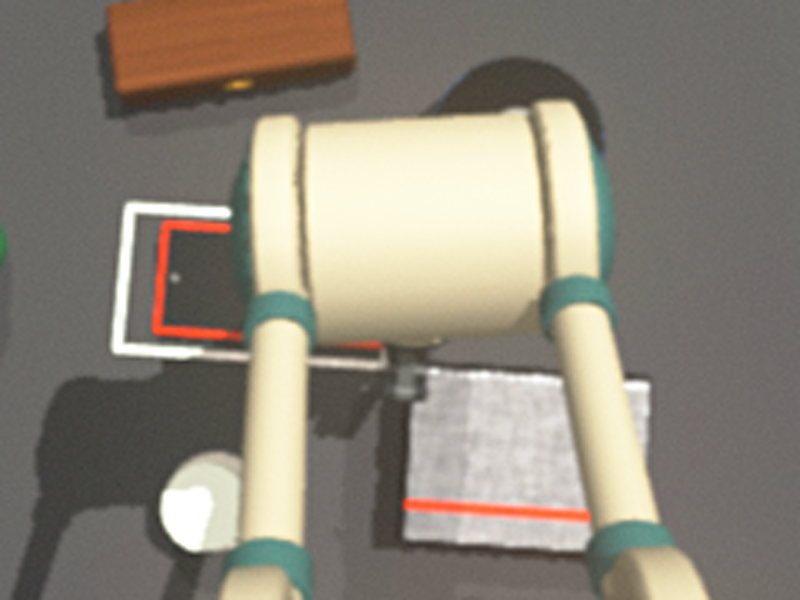

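The front of the phone lies inside the mark at (160,278), about 11 mm short of centre. I'll push the last bit, back off and look.

```bash
python3 -m creep '[[0.24,0.008,0,0,0],[0.24,0.016,0,0,0],[0.24,0.021,0,0,0],[0.24,0.022,0,0,0],[0.24,0.022,0,0,0]]'; python3 -c "
from h import *
tool()"; python3 -m creep '[[0.24,-0.03,0,0,0],[0.24,-0.06,0,-0.08,0],[0.24,-0.12,0,-0.18,0],[0.24,-0.22,0,-0.2,0],[0.24,-0.32,0,-0.2,0],[0.24,-0.42,0,-0.2,0],[0.24,-0.5,0,-0.2,0],[0.24,-0.5,0,-0.2,0]]'
python3 - <<'E'
from h import *
tool()
for _ in range(3): d=look((190,205,300,268))
f=d["frame"];k=np.zeros(f.shape[:2],bool);k[205:266,198:291]=1
print(rect(unproj(d,biggest((f.min(2)>150)&k),0)))
cv2.imwrite("pics/t5.png",cv2.resize(d["frame"][130:330,110:376,::-1],(798,600),interpolation=cv2.INTER_CUBIC))
E
```

```text
clock: 14.3
position: [0.5338, 0.0941, 0.0183]
ee_rot: [0.0, 0.739, 0.674, 0.0]
contact_force: [0.4, -0.1, -0.3]
width: 0.0203
gripper_force: 0.1
t 14.30 tool mark x -0.0018 y -0.0881 z 0.0183 ang -0.0001 w 0.0203 F 0.4 -0.1 -0.3
clock: 15.1
position: [0.5104, -0.1617, 0.1186]
ee_rot: [0.002, 0.741, 0.672, -0.001]
contact_force: [0.5, 0.7, 0.1]
width: 0.0205
gripper_force: 0.0
t 15.10 tool mark x -0.0016 y -0.3449 z 0.1186 ang -0.0064 w 0.0205 F 0.4 0.7 0.1
phone mark [-0.0001 -0.0027] ang -0.0054 [ 73.2 149.8]
phone mark [-0.     -0.0027] ang -0.0021 [ 73.4 149.9]
phone mark [-0.0001 -0.0027] ang -0.0054 [ 73.1 149.9]
(array([0.54348871, 0.18178592]), [101.39837646484375, 182.1825714111328], np.float32(-0.092139386))
```

View pics/t5.png

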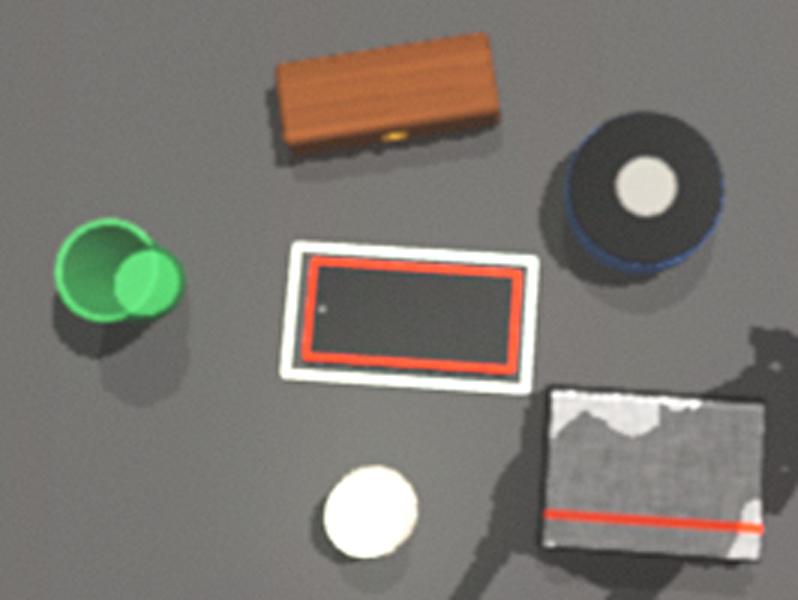

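The phone is inside the mark at (412,315), square to it but about 2.5 mm short in y. Nothing else has moved. I'll go back for one small corrective push.

```bash
python3 -m creep '[[0.24,0.09,0,0,0],[0.24,0.18,0,0,0],[0.24,0.27,0,0,0],[0.24,0.36,0,0,0],[0.24,0.43,0,0.02,0],[0.24,0.44,0,0.1,0],[0.24,0.44,0,0.18,0],[0.24,0.44,0,0.2,0],[0.24,0.44,0,0.2,0],[0.24,0.44,0,0.2,0]]'; python3 -c "
from h import *
tool()"
```

```text
clock: 16.25
position: [0.5317, 0.0643, 0.0194]
ee_rot: [0.001, 0.739, 0.674, 0.001]
contact_force: [-0.4, -0.7, -0.5]
width: 0.0206
gripper_force: 0.0
t 16.25 tool mark x -0.0011 y -0.1179 z 0.0194 ang 0.0004 w 0.0206 F -0.3 -0.7 -0.5
```

```bash
python3 -m creep '[[0.24,0.03,0,0.002,0],[0.24,0.05,0,0.002,0],[0.24,0.056,0,0.002,0],[0.24,0.06,0,0.002,0],[0.24,0.063,0,0.002,0],[0.24,0.065,0,0.002,0],[0.24,0.065,0,0.002,0]]'; python3 -c "
from h import *
tool()"; python3 -m creep '[[0.24,-0.02,0,0,0],[0.24,-0.06,0,-0.08,0],[0.24,-0.12,0,-0.18,0],[0.24,-0.22,0,-0.2,0],[0.24,-0.32,0,-0.2,0],[0.24,-0.42,0,-0.2,0],[0.24,-0.5,0,-0.2,0],[0.24,-0.5,0,-0.2,0],[0.24,-0.5,0,-0.2,0]]'
python3 - <<'E'
from h import *
tool()
for _ in range(2): d=look((190,205,300,268))
for l in["glass","jar","case"]:
    q=eyes.place_of("top",l)[0]; print(l,np.round(q["centre"],1))
E
```

```text
clock: 16.95
position: [0.5341, 0.0961, 0.0174]
ee_rot: [0.0, 0.739, 0.674, 0.0]
contact_force: [1.0, -1.0, 2.0]
width: 0.0204
gripper_force: 0.8
t 16.95 tool mark x -0.0017 y -0.0860 z 0.0174 ang -0.0003 w 0.0204 F 1.1 -0.9 2.0
clock: 17.85
position: [0.5102, -0.1537, 0.1169]
ee_rot: [-0.001, 0.74, 0.673, 0.0]
contact_force: [0.3, 1.4, -0.1]
width: 0.0205
gripper_force: 0.0
t 17.85 tool mark x -0.0026 y -0.3370 z 0.1169 ang -0.0038 w 0.0205 F 0.2 1.4 -0.1
phone mark [-0.0003 -0.0006] ang -0.0067 [ 73.4 150.1]
phone mark [-0.0002 -0.0006] ang -0.0035 [ 73.1 150. ]
glass [161.  222.2]
jar [235.4 297.1]
case [238.4 161.8]
```

The phone is now centred to within 1 mm and square to the mark. The glass, jar and case read where they started, and the arm is clear, so I'm handing it in.

```bash
python3 -c "
from rig import manip
print(manip.sign_off())"
```

```text
the job is handed in; nothing more can be done
None
```

The phone went flat through the gap without being picked up and, by the last camera measurement, lies within 1 mm of the mark's centre and about 0.005 rad of square; the glass, jar and case read where they started, and the job was handed in at about 18 s.

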